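# Release the refill tray of the fish-food dispenser with the service pin

### The job

Unlatch the refill tray of the grey fish-food dispenser: take the service pin out of its stand, push its rod down through the small hole in the dispenser's top and feel for the hidden spring latch, pressing gently (never harder than 15 N, as the latch bends) just until the tray springs open. Then pull the pin out and put it back fully home in its stand, leaving the tray open. Do not press the dispenser's round dosing button, and do not disturb the other things on the shelf.

Things in the scene. Friction and masses are not known exactly. Their poses are not given: they have to be found in the camera images.
- feeder: The dispenser: grey plastic box, 130 (x) x 110 (y) x 120 mm high, fixed to the shelf. Origin: centre of its underside; its front with the white tray faces its -x, which points away from the robot; z is up. Position and yaw vary.
- access_hole (a point): Centre of the mouth of the round access hole in the dispenser's flat top (8 mm thick, hollow below): 9 mm wide, 1.5 mm chamfer, 120 mm above the shelf, at (+20, +33) mm in the dispenser's frame: the corner near the robot, to its right. Below it, unseen, is the latch's flat steel push pad, 18 mm wide, 12 to 50 mm below the mouth, differing from run to run.
- tray (a joint): How far the white refill tray has come out to the dispenser's -x, in m: 0 latched, 0.030 fully sprung out. The latch pad under the hole is sprung up: 2.5 N starts it, 0.4 N more per mm plus some friction; after about 5 mm the tray is freed and its spring drives it out in about a second; at 7 mm the pad meets a rigid stop. Over 15 N between pin and dispenser is a failure.
- tray_front (a point): Centre of the tray's front panel (58 mm wide, 44 mm high, low in the dispenser's front), 30 mm above the shelf; it moves with the tray. It cannot be pulled open while latched.
- dose_button (a joint): How far the dosing button is pressed, in m: 0 up, 0.005 fully down. It must stay up.
- dose_button_top (a point): Centre of the top of the round white dosing button (22 mm wide in a 38 mm collar) on the dispenser's top, at (-25, -22) mm in the dispenser's frame; it stands 21 mm over the dispenser's top.
- pin: The service pin, about 40 g: a straight steel rod, 6 mm thick and 85 mm long with a round tip, under a square black plastic grip 16 x 16 mm and 45 mm tall. Origin: the very tip of the rod; z runs up the rod's axis to the grip, which spans z = 85 to 130 mm; the grip's flat sides face its x and y. It starts upright in its stand, the underside of the grip resting on the stand's top.
- holder: The pin's stand: white square block, 50 x 50 mm, 90 mm tall, heavy and fixed, with a vertical hole right through its centre. Origin: centre of its underside. It changes places with the bowl and the jar.
- holder_mouth (a point): Centre of the mouth of the stand's round hole, 11 mm wide with a 2 mm chamfer, in the stand's top, 90 mm above the shelf. With the pin fully home its tip is 85 mm below this point.
- bowl: Bystander: small stainless bowl, 84 mm wide, 34 mm high. Origin: centre of its underside.
- jar: Bystander: white ceramic jar with lid and knob, 72 mm wide, 68 mm high. Origin: centre of its underside.
- scoop: Bystander: turquoise scoop, about 115 mm long, lying flat, 20 mm high. Origin: under its blade.
- cleaner: Bystander: black magnetic glass cleaner, 75 x 50 x 28 mm, lying flat. Origin: centre of its underside.
- tub: Bystander: round tub, 60 mm wide, 75 mm high. Origin: centre of its underside.
- dropper: Bystander: small bottle, 36 mm wide, 85 mm high. Origin: centre of its underside.
- filter_box: Bystander: cardboard box, 90 x 60 x 30 mm. Origin: centre of its underside.

How it is judged:
On the way, in this order (a step that is already met when the one before it is completed fails the run):
1. the pin's rod is in the access hole while the tray is still shut (horizontal distance between pin and access_hole below 0.012 m and z of pin in the frame of access_hole below -0.008 m and value of joint tray below 0.004 m), for 0.05 s.
2. the tray springs open with the pin in the hole (horizontal distance between pin and access_hole below 0.012 m and z of pin in the frame of access_hole below -0.008 m and value of joint tray above 0.008 m), for 0.05 s.
At the end, for the whole second after the job is handed in: The tray stands open by more than 24 mm; the pin is upright (within 0.1 rad) and at rest in its stand, its tip within 6 mm of the hole's axis and at least 81 mm below the mouth (fully home is 85) (value of joint tray above 0.024 m and horizontal distance between pin and holder_mouth below 0.006 m and z of pin in the frame of holder_mouth below -0.081 m and angle between pin's own z axis and vertical below 0.1 rad and linear speed of pin below 0.02 m/s); the robot touches nothing.
It fails at once if the pin presses on the dispenser or its latch with more than 15 N (contact force between pin and feeder above 15 N).
It fails at once if the dosing button is pressed by more than 2 mm (value of joint dose_button above 0.002 m).
It fails at once if a bystander is moved by more than 15 mm (distance of any of bowl, jar, scoop, cleaner, tub, dropper, filter_box from where it was at the start of the episode above 0.015 m).
It also fails if it takes over 69 s, if anything falls off the work surface, if the arm or the gripper's body presses on something with over 40 N, if the wrist force passes 120 N, or if a joint passes its speed limit or range.

### The arm

A 7-joint arm with a two-finger parallel gripper is mounted at the origin on the work surface. World frame = base frame: x ahead of the robot, y to its left, z up, the work surface at z = 0. Lengths are in m, angles in rad, forces in N, time in s.
With the tool pointing down it reaches from about 0.425 to 0.925 m from the base axis. Payload 6.8 kg.
Tool frame: the origin (TCP) lies between the finger pads; the fingertips stand 11 mm ahead of it and the grasp point (between the pads) lies 8 mm behind it; z points along the fingers, y is the line along which they close (so a half turn about z gives the same grasp; the last joint's range is limited). The gripper opens to 85 mm and grips with 20 to 120 N. Pads are 22 mm wide; open, the fingers measure 114 mm over their backs; the gripper's body (76 mm by 85 mm) begins 54 mm behind the grasp point. The pads swing forward as they close: fully open they stand 13 mm farther back than shut.
Start: joints at [1.029, 0.477, 0.022, 1.555, -0.011, 1.109, -0.083], TCP at [0.284, -0.612, 0.242] pointing down, gripper open.
Joint ranges: [-2.96, 2.96], [-0.34, 2.1], [-1.41, 1.46], [0.24, 2.44], [-1.37, 4.51], [0.17, 1.92], [-2.96, 2.96]. Speed limits (rad/s): [2.39, 2.39, 3.14, 3.14, 3.14, 3.14, 3.14].

### API

Orientations are given as a rotation vector (axis times angle).
In Python, from bench import r gives the robot as it stands.
- The arm moves only by the tool send_rows, never from a script. Its argument "deltas" is a list of rows, each an object of numbers: "dx", "dy", "dz": the shift along the world's x, y, z in mm; "rx", "ry", "rz": the turn, a rotation vector about the world's x, y, z in degrees. A call has 1 to 5 rows; each row is the pose to reach, as a shift and turn from the pose commanded when the call began; what a row does not reach only later rows make up. A row lasts 1/12 s, in which the tool goes at most 41.7 mm and 7.16 degrees, less where a joint would pass 70% of its speed; a pose out of reach is approached as far as the arm can. A call with a gripper value outside its range is refused whole. "jaw" is the finger opening in mm, from 0 to 85.4, set as the call begins (left out, the last holds). The fingers move at their own pace and stop on an object; "newtons" is the grip in N (left out, the last holds). Time passes only in rows, so rows that repeat a pose let the fingers close. It gives the time, the measured TCP pose, the force, the opening and the grip force at its end, in the units of the state.
- r.get_obs(): the state, without advancing time (a new reading comes with each control period).
- r.grab_frame(name): name is "scene" or "top" or "wrist"; returns a dict with "frame" (384x512x3 uint8, blue, green, red), "z_map" (384x512 float32, m along the optical axis (not along the pixel's ray), 0 where there is no reading), "vertical_fov" (degrees; the focal length in pixels is half the picture's height over the tangent of half this angle, whatever the lens; pixels are square), "cx", "cy" (the principal point, pixels), "distortion" ([k1, k2, p1, p2, k3] as OpenCV has them; the pictures are not rectified), "xyz" and "orientation" of the camera in the world. Camera axes: x right, y down, z forward; pixel columns grow to the right and rows downward; lengths in m; the calibration is good to about 2 mm. A picture is of the moment at which its call begins.
- r.hand_in(): hands the job in; it is judged then, once.
The state is a dict: "clock": time; "joints": joint angles; "qvel": joint speeds; "tau": joint torques, N m; "tcp_pos": TCP position; "orientation": TCP orientation; "contact_force": force on the tool from outside, world axes, zero at the start; "moment": the same for the moment, N m; "grip_width": finger opening in m; "gripper_force": force on a finger pad.
Only numpy, scipy, OpenCV 4.12 (cv2) and the standard library are available. Lean on these libraries where they do the work, as an engineer would, in place of code of your own. Each camera call takes 0.05 s, during which the arm holds its last target. There are 200 camera calls.

## Working session

There is one attempt and no reset: what is moved stays moved. The work goes in short steps, Python scripts to look and compute and a tool call to move; the robot and the scene stay as the last step left them, time stands still between calls to the robot, and variables do not carry over. Pictures are saved under pics/ and viewed, at most 10 in all, crops included, and the job is handed in when it is done.

Besides the shell and the picture viewer there is one more tool, called after "Request:" as name([rows], argument=value, ...), one row to a line, values as JSON. send_rows: Moves the arm, as the interface text tells. Its arguments: {"type":"object","properties":{"deltas":{"type":"array","items":{"type":"object","properties":{"dx":{"type":"number"},"dy":{"type":"number"},"dz":{"type":"number"},"rx":{"type":"number"},"ry":{"type":"number"},"rz":{"type":"number"}}}},"jaw":{"type":"number"},"newtons":{"type":"number"}},"required":["deltas"]}

```bash
mkdir -p pics; cat > h.py <<'E'
import numpy as np, cv2
from bench import r
from scipy.spatial.transform import Rotation as R
def grab(n):
    f=r.grab_frame(n); h,w=f["frame"].shape[:2]
    fl=h/2/np.tan(np.radians(f["vertical_fov"])/2)
    f["K"]=np.array([[fl,0,f["cx"]],[0,fl,f["cy"]],[0,0,1]]); f["D"]=np.array(f["distortion"],float)
    o=np.array(f["orientation"],float)
    f["R"]=R.from_rotvec(o).as_matrix() if o.size==3 else o.reshape(3,3)
    return f
def ray(f,uv):
    p=cv2.undistortPoints(np.array(uv,float).reshape(-1,1,2),f["K"],f["D"]).reshape(-1,2)
    return np.c_[p,np.ones(len(p))]@f["R"].T
def at_z(f,uv,z):
    d=ray(f,uv); c=np.array(f["xyz"]); return c+d*((z-c[2])/d[:,2])[:,None]
def cloud(f):
    h,w=f["z_map"].shape; v,u=np.mgrid[:h,:w]
    d=ray(f,np.c_[u.ravel(),v.ravel()])
    return (np.array(f["xyz"])+d*f["z_map"].reshape(-1,1)).reshape(h,w,3)
E
python3 - <<'E'
from h import *
import pickle
a=grab("top"); b=grab("scene"); pickle.dump((a,b),open("f.pkl","wb"))
cv2.imwrite("pics/1.png",cv2.resize(a["frame"],(800,600)))
cv2.imwrite("pics/2.png",cv2.resize(b["frame"],(800,600)))
for f in(a,b): print(f["xyz"],f["orientation"],f["vertical_fov"])
print(r.get_obs())
E
```

```text
[ 0.41328416 -0.00745022  1.22915065] [-2.12814515  2.1433584  -0.13875198] 49.17428126191123
[1.14762222 0.76539132 0.922808  ] [-0.79795668 -2.48513314  1.16170658] 44.622322867869606
{'clock': 0.1, 'joints': array([ 1.02890205,  0.47769215,  0.02232405,  1.55633986, -0.01151081,
        1.10927727, -0.08308418]), 'qvel': array([-1.19558823e-03, -8.34738824e-05, -8.47127405e-04, -1.80875170e-04,
       -8.64095701e-04, -1.92748716e-03,  2.23245375e-04]), 'tau': array([ 5.48013108e-03, -5.97758639e+01,  1.61391858e+00, -2.81953132e+01,
        1.27716290e-02,  5.04687967e-03,  4.42550444e-06]), 'tcp_pos': array([ 0.28350779, -0.6120209 ,  0.24144488]), 'orientation': array([-3.06647614e+00, -6.75816533e-01,  6.83190284e-04]), 'contact_force': array([-0.01868119,  0.52888355, -0.50022729]), 'moment': array([ 0.03229866, -0.0139442 , -0.04496796]), 'gripper_force': 0.0, 'grip_width': 0.08553973001783857}
```

View pics/1.png

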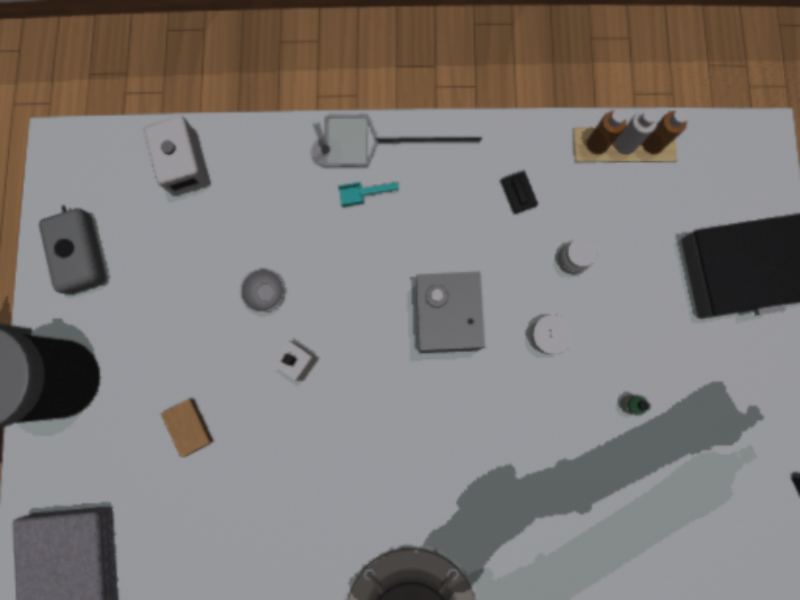

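View pics/2.png

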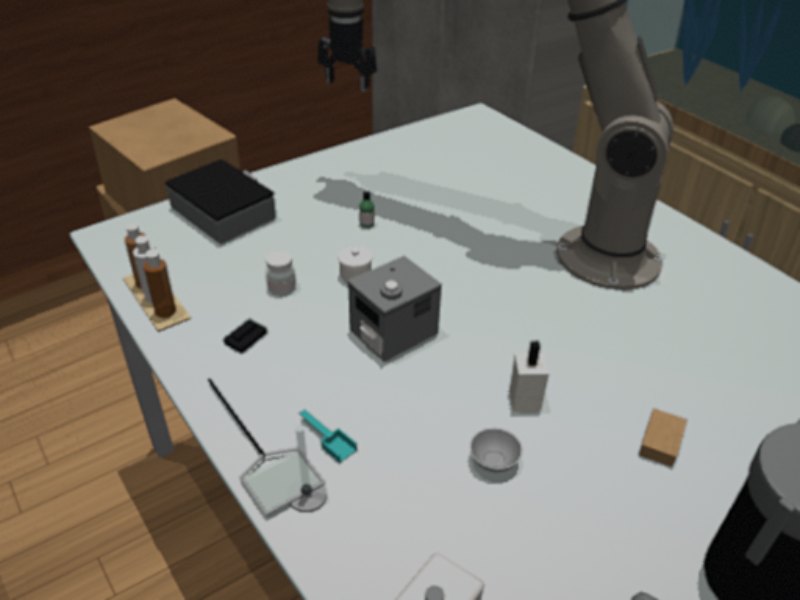

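The top view (800x600) shows the feeder top at corners (416,275), (481,272), (484,349) and (418,351), with the hole at about (471,321). The stand is at about (297,361) with the pin grip at about (289,359), and the bowl is at (263,290). Next I'll measure these from depth.

```bash
python3 - <<'E'
from h import *
import pickle
a,b=pickle.load(open("f.pkl","rb"))
s=0.64
print("hole",at_z(a,[[471*s,321*s]],.12))
P=np.array([[416,275],[481,272],[484,349],[418,351]])*s
print(at_z(a,P,.12)); print("grip",at_z(a,[[289*s,359*s]],.135),"bowl",at_z(a,[[263*s,290*s]],.034))
for f in(a,b):
    c=cloud(f).reshape(-1,3); col=f["frame"].reshape(-1,3)
    g=c[(abs(c[:,2]-.12)<.006)&(abs(c[:,0]-.56)<.1)&(abs(c[:,1]+.07)<.12)&(col.max(1)<200)]
    print("feeder",len(g),cv2.minAreaRect((g[:,:2]*1000).astype(np.float32)),g[:,2].mean())
    near=(abs(c[:,0]-.45)<.07)&(abs(c[:,1]-.19)<.07)
    for zl,zh,n in((.083,.097,"stand"),(.105,.15,"grip"),(.125,.15,"griptop")):
        g=c[near&(c[:,2]>zl)&(c[:,2]<zh)]
        print(n,len(g),g.mean(0) if len(g) else 0,cv2.minAreaRect((g[:,:2]*1000).astype(np.float32)) if len(g)>3 else 0)
x=np.hstack([cv2.resize(a["frame"][205:255,165:215],(400,400),interpolation=2),cv2.resize(a["frame"][170:230,260:320],(400,400),interpolation=2)])
cv2.imwrite("pics/3.png",x)
E
```

```text
hole [[ 0.51445792 -0.10495068  0.12      ]]
[[ 0.5942327  -0.01247211  0.12      ]
 [ 0.59847059 -0.12385228  0.12      ]
 [ 0.46697296 -0.12587485  0.12      ]
 [ 0.46445173 -0.01468834  0.12      ]]
grip [[0.45166673 0.20070633 0.135     ]] bowl [[0.58264173 0.27081365 0.034     ]]
feeder 1858 ((534.0623168945312, -68.16651916503906), (131.1954345703125, 110.73944854736328), 2.3794474601745605) 0.12038141997935525
stand 284 [0.45108502 0.20360831 0.09071936] ((451.8402099609375, 204.0404510498047), (51.442684173583984, 50.19485092163086), 55.103057861328125)
grip 52 [0.45178593 0.20211124 0.13089688] ((452.14752197265625, 203.76231384277344), (16.555017471313477, 15.606980323791504), 60.00690841674805)
griptop 41 [0.45194005 0.20346548 0.13512285] ((452.1471252441406, 203.7621612548828), (16.554765701293945, 15.606637954711914), 60.00275421142578)
feeder 1120 ((532.4536743164062, -70.18062591552734), (135.11358642578125, 119.1755142211914), 1.8987709283828735) 0.12111768946579438
stand 249 [0.45572293 0.20803759 0.09036366] ((451.15887451171875, 204.13836669921875), (56.02143096923828, 48.89338302612305), 55.73775863647461)
grip 80 [0.45404225 0.20635942 0.12390371] ((451.5503845214844, 204.3182373046875), (19.387062072753906, 14.22564697265625), 67.57408142089844)
griptop 42 [0.45308076 0.20580018 0.13242321] ((451.44024658203125, 204.38832092285156), (19.136247634887695, 14.237772941589355), 65.7073974609375)
```

View pics/3.png

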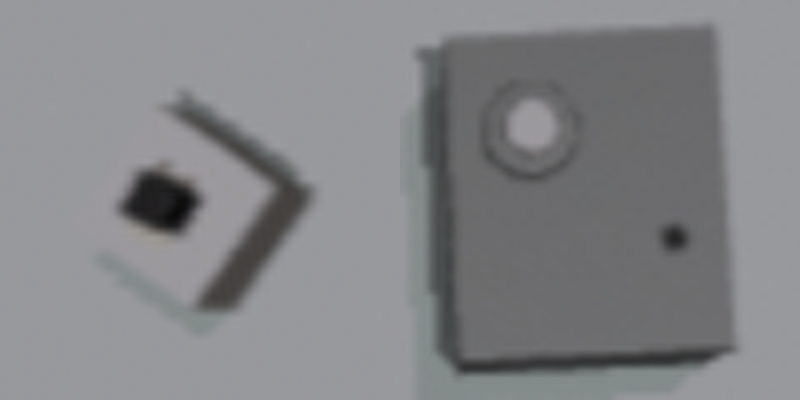

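Pin at (0.452, 0.204) with its faces at 60°, hole at (0.515, -0.102). Now I'll move in an arc to above the pin, turning the tool about +125° on the way.

Request:
send_rows([
  {"dx":27,"dy":26,"dz":4,"rz":5},
  {"dx":54,"dy":53,"dz":8,"rz":10},
  {"dx":82,"dy":79,"dz":12,"rz":15},
  {"dx":109,"dy":106,"dz":16,"rz":20},
  {"dx":136,"dy":132,"dz":20,"rz":25},
], jaw=50, newtons=50)

```text
$.deltas[0]: bad value
```

Request:
send_rows([
  {"dx":22,"dy":34,"rz":5},
  {"dx":44,"dy":68,"rz":10},
  {"dx":66,"dy":102,"rz":15},
  {"dx":88,"dy":136,"rz":20},
  {"dx":110,"dy":170,"rz":25},
])

```text
$.deltas[0]: bad value
```

Request:
send_rows([
  {"dx":6,"dy":40,"rz":5},
  {"dx":12,"dy":80,"rz":10},
  {"dx":18,"dy":120,"rz":15},
  {"dx":24,"dy":160,"rz":20},
  {"dx":30,"dy":200,"rz":25},
])

```text
$.deltas[0]: bad value
```

Request:
send_rows([
  {"dx":-8,"dy":38,"rz":5},
  {"dx":-16,"dy":76,"rz":10},
  {"dx":-24,"dy":114,"rz":15},
  {"dx":-32,"dy":152,"rz":20},
  {"dx":-40,"dy":190,"rz":25},
])

```text
$.deltas[0]: bad value
```

Request:
send_rows([
  {"dx":-17,"dy":31,"rz":6},
  {"dx":-34,"dy":62,"rz":12},
  {"dx":-51,"dy":93,"rz":18},
  {"dx":-68,"dy":124,"rz":25},
  {"dx":-68,"dy":124,"rz":25},
])

```text
$.deltas[0]: bad value
```

All the calls were refused, probably because every field is needed. I'll try one with all six.

Request:
send_rows([
  {"dx":27,"dy":26,"dz":4,"rx":0,"ry":0,"rz":5},
  {"dx":54,"dy":53,"dz":8,"rx":0,"ry":0,"rz":10},
  {"dx":82,"dy":79,"dz":12,"rx":0,"ry":0,"rz":15},
  {"dx":109,"dy":106,"dz":16,"rx":0,"ry":0,"rz":20},
  {"dx":136,"dy":132,"dz":20,"rx":0,"ry":0,"rz":25},
], jaw=50, newtons=50)

```text
clock: 0.52
tcp_pos: [0.4206, -0.4787, 0.2621]
orientation: [-2.845, -1.33, 0.0]
contact_force: [1.0, -0.1, -0.2]
grip_width: 0.0501
gripper_force: 0.0
```

Request:
send_rows([
  {"dx":22,"dy":34,"dz":0,"rx":0,"ry":0,"rz":5},
  {"dx":44,"dy":68,"dz":0,"rx":0,"ry":0,"rz":10},
  {"dx":66,"dy":102,"dz":0,"rx":0,"ry":0,"rz":15},
  {"dx":88,"dy":136,"dz":0,"rx":0,"ry":0,"rz":20},
  {"dx":110,"dy":170,"dz":0,"rx":0,"ry":0,"rz":25},
])

```text
clock: 0.93
tcp_pos: [0.5302, -0.3086, 0.262]
orientation: [-2.49, -1.914, 0.001]
contact_force: [0.5, -0.1, -0.4]
grip_width: 0.0498
gripper_force: 0.0
```

Request:
send_rows([
  {"dx":6,"dy":40,"dz":0,"rx":0,"ry":0,"rz":5},
  {"dx":12,"dy":80,"dz":0,"rx":0,"ry":0,"rz":10},
  {"dx":18,"dy":120,"dz":0,"rx":0,"ry":0,"rz":15},
  {"dx":24,"dy":160,"dz":0,"rx":0,"ry":0,"rz":20},
  {"dx":30,"dy":200,"dz":0,"rx":0,"ry":0,"rz":25},
])

```text
clock: 1.35
tcp_pos: [0.5594, -0.1086, 0.262]
orientation: [-2.017, -2.408, 0.001]
contact_force: [1.3, 0.9, 0.6]
grip_width: 0.05
gripper_force: 0.0
```

Request:
send_rows([
  {"dx":-8,"dy":38,"dz":0,"rx":0,"ry":0,"rz":5},
  {"dx":-16,"dy":76,"dz":0,"rx":0,"ry":0,"rz":10},
  {"dx":-24,"dy":114,"dz":0,"rx":0,"ry":0,"rz":15},
  {"dx":-32,"dy":152,"dz":0,"rx":0,"ry":0,"rz":20},
  {"dx":-40,"dy":190,"dz":0,"rx":0,"ry":0,"rz":25},
])

```text
clock: 1.77
tcp_pos: [0.5188, 0.081, 0.2621]
orientation: [-1.448, -2.788, 0.001]
contact_force: [0.9, 0.4, -1.4]
grip_width: 0.0499
gripper_force: 0.0
```

Request:
send_rows([
  {"dx":-17,"dy":31,"dz":0,"rx":0,"ry":0,"rz":6},
  {"dx":-34,"dy":62,"dz":0,"rx":0,"ry":0,"rz":12},
  {"dx":-51,"dy":93,"dz":0,"rx":0,"ry":0,"rz":18},
  {"dx":-68,"dy":124,"dz":0,"rx":0,"ry":0,"rz":25},
  {"dx":-68,"dy":124,"dz":0,"rx":0,"ry":0,"rz":25},
])

```text
clock: 2.18
tcp_pos: [0.4475, 0.2103, 0.2628]
orientation: [-0.792, -3.039, -0.004]
contact_force: [0.5, 0.4, 0.2]
grip_width: 0.05
gripper_force: 0.0
```

```bash
cat > w.py <<'E'
from h import *
import pickle,sys
f=grab("wrist"); pickle.dump(f,open("w.pkl","wb"))
cv2.imwrite(sys.argv[1],cv2.resize(f["frame"],(800,600)))
o=r.get_obs(); M=R.from_rotvec(o["orientation"]).as_matrix()
print(o["clock"],o["tcp_pos"],"yline",np.degrees(np.arctan2(M[1,1],M[0,1])),"z",M[:,2],o["contact_force"],o["joints"])
c=cloud(f).reshape(-1,3); print(f["xyz"])
near=(abs(c[:,0]-.452)<.05)&(abs(c[:,1]-.204)<.05)
for zl,zh,n in((.085,.095,"stand"),(.129,.141,"griptop")):
    g=c[near&(c[:,2]>zl)&(c[:,2]<zh)]
    if len(g)>3: print(n,len(g),g.mean(0),cv2.minAreaRect((g[:,:2]*1000).astype(np.float32)))
E
python3 w.py pics/4.png
```

```text
2.2333 [0.44943119 0.20707432 0.26251083] yline 60.32454899170487 z [-2.36958462e-04  1.04037149e-03 -9.99999431e-01] [-0.49317218  0.01431557 -0.03305311] [ 0.11960162  0.24097491 -0.77649163  1.9122104   0.19143012  1.06326251
  0.31678144]
[0.39131192 0.24151126 0.39448014]
stand 1449 [0.44895438 0.20528382 0.08983447] ((451.2635803222656, 203.8145294189453), (50.100189208984375, 50.55094909667969), 55.50774383544922)
griptop 239 [0.45022189 0.20443828 0.13443738] ((450.47564697265625, 203.8621826171875), (15.314878463745117, 15.225890159606934), 60.89669418334961)
```

View pics/4.png

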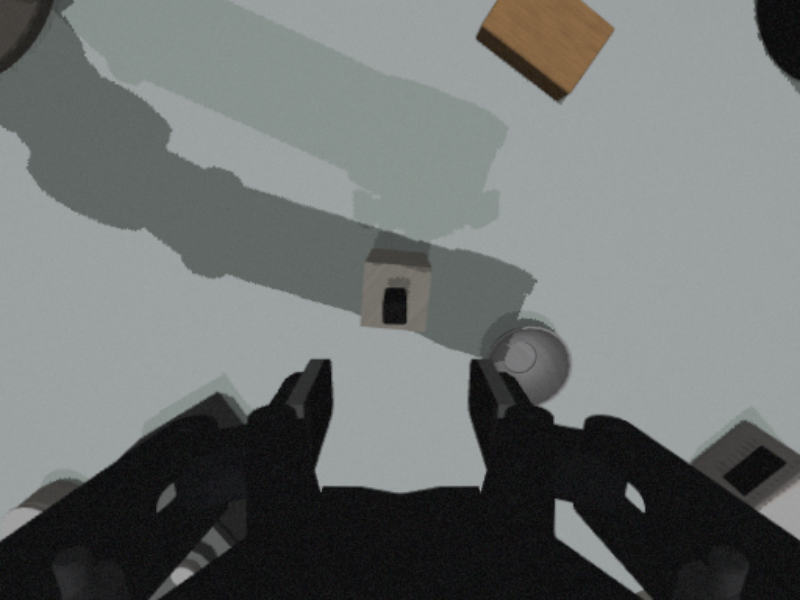

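The picture shows the grip at (396,306) on the stand at (397,297), lined up with the fingers, and the bowl off to the right. I'll descend and grip.

Request:
send_rows([
  {"dx":0,"dy":0,"dz":-30,"rx":0,"ry":0,"rz":0},
  {"dx":0,"dy":0,"dz":-65,"rx":0,"ry":0,"rz":0},
  {"dx":0,"dy":0,"dz":-95,"rx":0,"ry":0,"rz":0},
  {"dx":0,"dy":0,"dz":-115,"rx":0,"ry":0,"rz":0},
  {"dx":0,"dy":0,"dz":-125,"rx":0,"ry":0,"rz":0},
])

```text
clock: 2.65
tcp_pos: [0.4506, 0.2014, 0.1343]
orientation: [-0.819, -3.029, 0.005]
contact_force: [-0.2, -0.0, -0.4]
grip_width: 0.0501
gripper_force: 0.0
```

Request:
send_rows([
  {"dx":0,"dy":0,"dz":-10,"rx":0,"ry":0,"rz":0},
  {"dx":0,"dy":0,"dz":-20,"rx":0,"ry":0,"rz":0},
  {"dx":0,"dy":0,"dz":-28,"rx":0,"ry":0,"rz":0},
  {"dx":0,"dy":0,"dz":-28,"rx":0,"ry":0,"rz":0},
  {"dx":0,"dy":0,"dz":-28,"rx":0,"ry":0,"rz":0},
])

```text
clock: 3.07
tcp_pos: [0.452, 0.2036, 0.1095]
orientation: [0.817, 3.033, 0.0]
contact_force: [1.0, 0.8, 0.2]
grip_width: 0.0497
gripper_force: 0.0
```

Request:
send_rows([
  {"dx":0,"dy":0,"dz":0,"rx":0,"ry":0,"rz":0},
  {"dx":0,"dy":0,"dz":0,"rx":0,"ry":0,"rz":0},
  {"dx":0,"dy":0,"dz":0,"rx":0,"ry":0,"rz":0},
  {"dx":0,"dy":0,"dz":0,"rx":0,"ry":0,"rz":0},
  {"dx":0,"dy":0,"dz":0,"rx":0,"ry":0,"rz":0},
], jaw=10, newtons=60)

```text
clock: 3.48
tcp_pos: [0.4522, 0.2037, 0.1101]
orientation: [0.817, 3.032, 0.001]
contact_force: [-0.5, -0.3, 5.3]
grip_width: 0.0149
gripper_force: 58.4
```

Request:
send_rows([
  {"dx":0,"dy":0,"dz":0,"rx":0,"ry":0,"rz":0},
  {"dx":0,"dy":0,"dz":0,"rx":0,"ry":0,"rz":0},
  {"dx":0,"dy":0,"dz":0,"rx":0,"ry":0,"rz":0},
  {"dx":0,"dy":0,"dz":0,"rx":0,"ry":0,"rz":0},
  {"dx":0,"dy":0,"dz":0,"rx":0,"ry":0,"rz":0},
])

```text
clock: 3.9
tcp_pos: [0.4522, 0.2037, 0.1101]
orientation: [0.817, 3.032, 0.001]
contact_force: [-1.3, -0.8, 6.4]
grip_width: 0.015
gripper_force: 58.4
```

Gripped (15 mm opening), with the TCP 105 mm above the rod tip. Lifting.

Request:
send_rows([
  {"dx":0,"dy":0,"dz":8,"rx":0,"ry":0,"rz":0},
  {"dx":0,"dy":0,"dz":25,"rx":0,"ry":0,"rz":0},
  {"dx":0,"dy":0,"dz":50,"rx":0,"ry":0,"rz":0},
  {"dx":0,"dy":0,"dz":75,"rx":0,"ry":0,"rz":0},
  {"dx":0,"dy":0,"dz":95,"rx":0,"ry":0,"rz":0},
])

```text
clock: 4.32
tcp_pos: [0.4518, 0.2038, 0.2063]
orientation: [0.816, 3.033, 0.001]
contact_force: [0.3, 0.1, 0.4]
grip_width: 0.0152
gripper_force: 58.6
```

Request:
send_rows([
  {"dx":0,"dy":0,"dz":25,"rx":0,"ry":0,"rz":0},
  {"dx":0,"dy":0,"dz":50,"rx":0,"ry":0,"rz":0},
  {"dx":0,"dy":0,"dz":70,"rx":0,"ry":0,"rz":0},
  {"dx":0,"dy":0,"dz":80,"rx":0,"ry":0,"rz":0},
  {"dx":0,"dy":0,"dz":80,"rx":0,"ry":0,"rz":0},
])

```text
clock: 4.73
tcp_pos: [0.4526, 0.2042, 0.2866]
orientation: [0.816, 3.03, 0.004]
contact_force: [0.3, -0.1, -1.3]
grip_width: 0.0151
gripper_force: 58.6
```

Request:
send_rows([
  {"dx":7,"dy":-34,"dz":0,"rx":0,"ry":0,"rz":0},
  {"dx":14,"dy":-68,"dz":0,"rx":0,"ry":0,"rz":0},
  {"dx":21,"dy":-102,"dz":0,"rx":0,"ry":0,"rz":0},
  {"dx":28,"dy":-136,"dz":0,"rx":0,"ry":0,"rz":0},
  {"dx":35,"dy":-170,"dz":0,"rx":0,"ry":0,"rz":0},
])

```text
clock: 5.15
tcp_pos: [0.4859, 0.0316, 0.2828]
orientation: [-0.816, -3.032, 0.001]
contact_force: [0.5, 0.9, -0.9]
grip_width: 0.0149
gripper_force: 58.6
```

Request:
send_rows([
  {"dx":7,"dy":-34,"dz":0,"rx":0,"ry":0,"rz":0},
  {"dx":14,"dy":-68,"dz":0,"rx":0,"ry":0,"rz":0},
  {"dx":21,"dy":-102,"dz":0,"rx":0,"ry":0,"rz":0},
  {"dx":28,"dy":-136,"dz":0,"rx":0,"ry":0,"rz":0},
  {"dx":28,"dy":-136,"dz":0,"rx":0,"ry":0,"rz":0},
])

```text
clock: 5.57
tcp_pos: [0.5142, -0.1109, 0.282]
orientation: [-0.832, -3.027, 0.005]
contact_force: [-0.3, -0.3, 0.2]
grip_width: 0.0153
gripper_force: 58.6
```

Request:
send_rows([
  {"dx":0,"dy":0,"dz":-10,"rx":0,"ry":0,"rz":0},
  {"dx":0,"dy":0,"dz":-20,"rx":0,"ry":0,"rz":0},
  {"dx":0,"dy":0,"dz":-30,"rx":0,"ry":0,"rz":0},
  {"dx":0,"dy":0,"dz":-35,"rx":0,"ry":0,"rz":0},
  {"dx":0,"dy":0,"dz":-35,"rx":0,"ry":0,"rz":0},
])

```text
clock: 5.98
tcp_pos: [0.5135, -0.1012, 0.2472]
orientation: [-0.813, -3.031, 0.0]
contact_force: [0.5, 0.5, -0.8]
grip_width: 0.015
gripper_force: 58.6
```

```bash
cat > w2.py <<'E'
from h import *
import pickle
o=r.get_obs(); print(o["clock"],o["tcp_pos"],o["contact_force"],o["grip_width"])
w=grab("wrist"); b=grab("scene"); pickle.dump((w,b),open("w2.pkl","wb"))
def proj(f,p):
    q=(np.array(p)-f["xyz"])@f["R"]
    return cv2.projectPoints(q.reshape(-1,1,3),np.zeros(3),np.zeros(3),f["K"],f["D"])[0].reshape(-1,2)
t=o["tcp_pos"]-[0,0,.105]
P=[t,[.515,-.102,.12]]
out=[]
for f,hw in((w,50),(b,50)):
    q=proj(f,P); c=q.mean(0).astype(int); c=[np.clip(c[0],hw,511-hw),np.clip(c[1],hw,383-hw)]
    print("px tip,hole",q,"crop origin",c[0]-hw,c[1]-hw,"scale",400/(2*hw))
    out.append(cv2.resize(f["frame"][c[1]-hw:c[1]+hw,c[0]-hw:c[0]+hw],(400,400),interpolation=2))
cv2.imwrite("pics/5.png",np.hstack(out))
E
python3 w2.py
```

```text
5.9833 [ 0.5134702  -0.10124234  0.24719667] [ 0.53273083  0.46829691 -0.80282805] 0.015031717244807962
px tip,hole [[255.93471332 199.81079773]
 [256.06848873 195.67937583]] crop origin 206 147 scale 4.0
px tip,hole [[251.52180385 166.44158603]
 [250.82642733 172.76752776]] crop origin 201 119 scale 4.0
```

View pics/5.png

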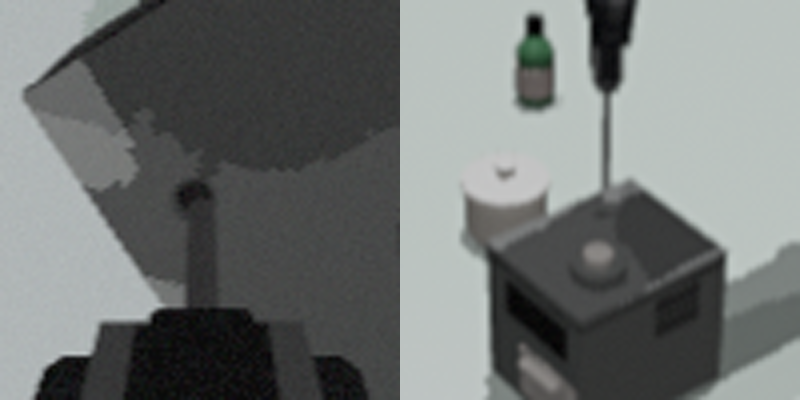

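The wrist crop (left) shows the rod ending right by the hole, which is at about (193,196), a little left of the rod line at about 202. The scene crop (right) shows the tip just above the hole at (603,205). I'll enlarge with more contrast and compute the offset.

```bash
python3 - <<'E'
from h import *
import pickle
w,b=pickle.load(open("w2.pkl","rb"))
out=[]
for f,(u,v),h in((w,(242,183),15),(b,(236,155),15)):
    c=f["frame"][v:v+2*h,u:u+2*h]; g=cv2.cvtColor(c,6)
    out.append(cv2.resize(cv2.normalize(g,None,0,255,32),(390,390),interpolation=2))
cv2.imwrite("pics/6.png",np.hstack(out))
print(at_z(w,[[254.3,195.8],[255.3,195.8],[254.3,196.8]],.12))
print(at_z(b,[[251.5,171.5],[252.5,171.5],[251.5,172.5]],.12))
E
```

```text
[[ 0.5142197  -0.10360405  0.12      ]
 [ 0.51472226 -0.10273241  0.12      ]
 [ 0.51511905 -0.10412482  0.12      ]]
[[ 0.50987163 -0.10584709  0.12      ]
 [ 0.50750419 -0.10421787  0.12      ]
 [ 0.51266636 -0.10194619  0.12      ]]
```

View pics/6.png

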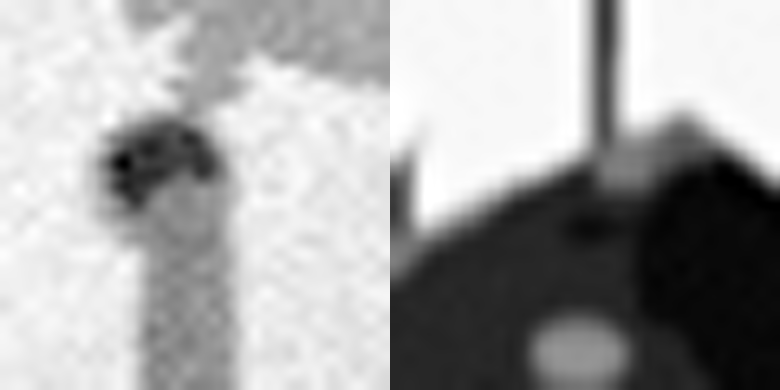

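The rod images where predicted (tip column about 256). The hole comes out at about (0.5142, -0.1045), so I'll shift -2.5 mm in y and go close to the mouth.

Request:
send_rows([
  {"dx":0,"dy":-2.5,"dz":-5,"rx":0,"ry":0,"rz":0},
  {"dx":0,"dy":-2.5,"dz":-11,"rx":0,"ry":0,"rz":0},
  {"dx":0,"dy":-2.5,"dz":-16,"rx":0,"ry":0,"rz":0},
  {"dx":0,"dy":-2.5,"dz":-18,"rx":0,"ry":0,"rz":0},
  {"dx":0,"dy":-2.5,"dz":-18,"rx":0,"ry":0,"rz":0},
])

```text
clock: 6.5
tcp_pos: [0.5143, -0.105, 0.2305]
orientation: [-0.817, -3.032, -0.0]
contact_force: [0.9, 0.2, 0.1]
grip_width: 0.0154
gripper_force: 58.6
```

```bash
cat > w3.py <<'E'
from h import *
import sys
o=r.get_obs(); print(o["clock"],o["tcp_pos"],o["contact_force"],o["grip_width"])
w=grab("wrist"); b=grab("scene"); out=[]
for f,(u,v),h in((w,(242,183),15),(b,(236,155),15)):
    c=f["frame"][v:v+2*h,u:u+2*h]; g=cv2.cvtColor(c,6)
    out.append(cv2.resize(cv2.normalize(g,None,0,255,32),(390,390),interpolation=2))
cv2.imwrite(sys.argv[1],np.hstack(out))
E
python3 w3.py pics/7.png
```

```text
6.5 [ 0.51426929 -0.10498594  0.23053221] [0.92038337 0.2189655  0.09776453] 0.015372808516516342
```

View pics/7.png

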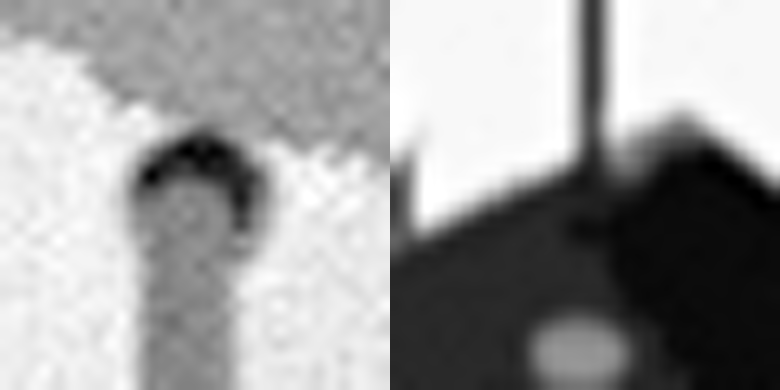

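The wrist crop shows the hole centred at about (199,191) and the rod centreline at 188, so the rod is about 0.85 px left. I'll check the offset numerically.

```bash
python3 - <<'E'
from h import *
w=grab("wrist"); o=r.get_obs(); print(o["tcp_pos"])
print(at_z(w,[[256.8,197.2]],.12))
q=(o["tcp_pos"]-[0,0,.102]-w["xyz"])@w["R"]
print(cv2.projectPoints(q.reshape(1,1,3),np.zeros(3),np.zeros(3),w["K"],w["D"])[0], "seen tip ball", 242+188/13-.5,183+222/13-.5)
E
```

```text
[ 0.51486587 -0.10496083  0.23145571]
[[ 0.51482914 -0.10392982  0.12      ]]
[[[255.87279456 200.42787949]]] seen tip ball 255.96153846153845 199.57692307692307
```

Request:
send_rows([
  {"dx":0.3,"dy":0.8,"dz":0,"rx":0,"ry":0,"rz":0},
  {"dx":0.3,"dy":0.8,"dz":-2,"rx":0,"ry":0,"rz":0},
  {"dx":0.3,"dy":0.8,"dz":-4,"rx":0,"ry":0,"rz":0},
  {"dx":0.3,"dy":0.8,"dz":-5,"rx":0,"ry":0,"rz":0},
  {"dx":0.3,"dy":0.8,"dz":-5,"rx":0,"ry":0,"rz":0},
])

```text
clock: 7.07
tcp_pos: [0.5148, -0.1042, 0.226]
orientation: [-0.817, -3.033, 0.0]
contact_force: [-0.4, 0.8, -0.2]
grip_width: 0.0154
gripper_force: 58.6
```

Request:
send_rows([
  {"dx":0,"dy":0,"dz":-0.5,"rx":0,"ry":0,"rz":0},
  {"dx":0,"dy":0,"dz":-1,"rx":0,"ry":0,"rz":0},
  {"dx":0,"dy":0,"dz":-1.5,"rx":0,"ry":0,"rz":0},
  {"dx":0,"dy":0,"dz":-1.5,"rx":0,"ry":0,"rz":0},
])

```text
clock: 7.4
tcp_pos: [0.515, -0.1042, 0.2247]
orientation: [-0.817, -3.033, -0.0]
contact_force: [-0.5, -1.0, 0.1]
grip_width: 0.0152
gripper_force: 58.6
```

Request:
send_rows([
  {"dx":0,"dy":0,"dz":-0.6,"rx":0,"ry":0,"rz":0},
  {"dx":0,"dy":0,"dz":-1.2,"rx":0,"ry":0,"rz":0},
  {"dx":0,"dy":0,"dz":-1.5,"rx":0,"ry":0,"rz":0},
  {"dx":0,"dy":0,"dz":-1.5,"rx":0,"ry":0,"rz":0},
])

```text
clock: 7.73
tcp_pos: [0.515, -0.1042, 0.2232]
orientation: [-0.817, -3.033, -0.0]
contact_force: [0.2, -1.0, -0.6]
grip_width: 0.0152
gripper_force: 58.6
```

Request:
send_rows([
  {"dx":0,"dy":0,"dz":-0.6,"rx":0,"ry":0,"rz":0},
  {"dx":0,"dy":0,"dz":-1.2,"rx":0,"ry":0,"rz":0},
  {"dx":0,"dy":0,"dz":-1.5,"rx":0,"ry":0,"rz":0},
  {"dx":0,"dy":0,"dz":-1.5,"rx":0,"ry":0,"rz":0},
])

```text
clock: 8.07
tcp_pos: [0.515, -0.1042, 0.2217]
orientation: [-0.817, -3.033, -0.0]
contact_force: [0.6, -0.4, -0.0]
grip_width: 0.0153
gripper_force: 58.6
```

There's no force at a nominal 3 mm below the mouth, so the rod is entering. I'll continue.

Request:
send_rows([
  {"dx":0,"dy":0,"dz":-0.7,"rx":0,"ry":0,"rz":0},
  {"dx":0,"dy":0,"dz":-1.4,"rx":0,"ry":0,"rz":0},
  {"dx":0,"dy":0,"dz":-2.1,"rx":0,"ry":0,"rz":0},
  {"dx":0,"dy":0,"dz":-2.8,"rx":0,"ry":0,"rz":0},
  {"dx":0,"dy":0,"dz":-3,"rx":0,"ry":0,"rz":0},
])

```text
clock: 8.48
tcp_pos: [0.515, -0.1042, 0.2186]
orientation: [-0.817, -3.033, -0.0]
contact_force: [-0.1, -0.7, -1.1]
grip_width: 0.015
gripper_force: 58.6
```

Request:
send_rows([
  {"dx":0,"dy":0,"dz":-0.8,"rx":0,"ry":0,"rz":0},
  {"dx":0,"dy":0,"dz":-1.6,"rx":0,"ry":0,"rz":0},
  {"dx":0,"dy":0,"dz":-2.4,"rx":0,"ry":0,"rz":0},
  {"dx":0,"dy":0,"dz":-3.2,"rx":0,"ry":0,"rz":0},
  {"dx":0,"dy":0,"dz":-4,"rx":0,"ry":0,"rz":0},
])

```text
clock: 8.9
tcp_pos: [0.515, -0.1042, 0.2147]
orientation: [-0.817, -3.033, -0.0]
contact_force: [-0.1, 0.2, -0.4]
grip_width: 0.015
gripper_force: 58.6
```

Request:
send_rows([
  {"dx":0,"dy":0,"dz":-0.8,"rx":0,"ry":0,"rz":0},
  {"dx":0,"dy":0,"dz":-1.6,"rx":0,"ry":0,"rz":0},
  {"dx":0,"dy":0,"dz":-2.4,"rx":0,"ry":0,"rz":0},
  {"dx":0,"dy":0,"dz":-3.2,"rx":0,"ry":0,"rz":0},
  {"dx":0,"dy":0,"dz":-3.2,"rx":0,"ry":0,"rz":0},
])

```text
clock: 9.32
tcp_pos: [0.5149, -0.1042, 0.2114]
orientation: [-0.817, -3.033, -0.0]
contact_force: [0.7, 0.3, -0.8]
grip_width: 0.0152
gripper_force: 58.6
```

Request:
send_rows([
  {"dx":0,"dy":0,"dz":-0.8,"rx":0,"ry":0,"rz":0},
  {"dx":0,"dy":0,"dz":-1.6,"rx":0,"ry":0,"rz":0},
  {"dx":0,"dy":0,"dz":-2.4,"rx":0,"ry":0,"rz":0},
  {"dx":0,"dy":0,"dz":-3.2,"rx":0,"ry":0,"rz":0},
  {"dx":0,"dy":0,"dz":-3.2,"rx":0,"ry":0,"rz":0},
])

```text
clock: 9.73
tcp_pos: [0.5149, -0.1042, 0.2082]
orientation: [-0.817, -3.033, -0.0]
contact_force: [0.4, 0.2, 0.2]
grip_width: 0.0155
gripper_force: 58.6
```

Request:
send_rows([
  {"dx":0,"dy":0,"dz":-0.8,"rx":0,"ry":0,"rz":0},
  {"dx":0,"dy":0,"dz":-1.6,"rx":0,"ry":0,"rz":0},
  {"dx":0,"dy":0,"dz":-2.4,"rx":0,"ry":0,"rz":0},
  {"dx":0,"dy":0,"dz":-3.2,"rx":0,"ry":0,"rz":0},
  {"dx":0,"dy":0,"dz":-3.2,"rx":0,"ry":0,"rz":0},
])

```text
clock: 10.15
tcp_pos: [0.5149, -0.1042, 0.205]
orientation: [-0.817, -3.033, -0.0]
contact_force: [0.0, 0.0, -0.2]
grip_width: 0.0152
gripper_force: 58.6
```

Request:
send_rows([
  {"dx":0,"dy":0,"dz":-0.8,"rx":0,"ry":0,"rz":0},
  {"dx":0,"dy":0,"dz":-1.6,"rx":0,"ry":0,"rz":0},
  {"dx":0,"dy":0,"dz":-2.4,"rx":0,"ry":0,"rz":0},
  {"dx":0,"dy":0,"dz":-3.2,"rx":0,"ry":0,"rz":0},
  {"dx":0,"dy":0,"dz":-3.2,"rx":0,"ry":0,"rz":0},
])

```text
clock: 10.57
tcp_pos: [0.5149, -0.1042, 0.2018]
orientation: [-0.817, -3.033, 0.0]
contact_force: [-0.3, 0.0, -1.2]
grip_width: 0.015
gripper_force: 58.6
```

Request:
send_rows([
  {"dx":0,"dy":0,"dz":-0.8,"rx":0,"ry":0,"rz":0},
  {"dx":0,"dy":0,"dz":-1.6,"rx":0,"ry":0,"rz":0},
  {"dx":0,"dy":0,"dz":-2.4,"rx":0,"ry":0,"rz":0},
  {"dx":0,"dy":0,"dz":-3.2,"rx":0,"ry":0,"rz":0},
  {"dx":0,"dy":0,"dz":-3.2,"rx":0,"ry":0,"rz":0},
])

```text
clock: 10.98
tcp_pos: [0.5149, -0.1042, 0.1986]
orientation: [-0.817, -3.033, -0.0]
contact_force: [-0.1, -0.6, -0.3]
grip_width: 0.0153
gripper_force: 58.6
```

Request:
send_rows([
  {"dx":0,"dy":0,"dz":-0.8,"rx":0,"ry":0,"rz":0},
  {"dx":0,"dy":0,"dz":-1.6,"rx":0,"ry":0,"rz":0},
  {"dx":0,"dy":0,"dz":-2.4,"rx":0,"ry":0,"rz":0},
  {"dx":0,"dy":0,"dz":-3.2,"rx":0,"ry":0,"rz":0},
  {"dx":0,"dy":0,"dz":-3.2,"rx":0,"ry":0,"rz":0},
])

```text
clock: 11.4
tcp_pos: [0.5149, -0.1042, 0.1954]
orientation: [-0.817, -3.033, 0.0]
contact_force: [0.9, -0.7, -0.2]
grip_width: 0.0152
gripper_force: 58.6
```

Request:
send_rows([
  {"dx":0,"dy":0,"dz":-0.8,"rx":0,"ry":0,"rz":0},
  {"dx":0,"dy":0,"dz":-1.6,"rx":0,"ry":0,"rz":0},
  {"dx":0,"dy":0,"dz":-2.4,"rx":0,"ry":0,"rz":0},
  {"dx":0,"dy":0,"dz":-3.2,"rx":0,"ry":0,"rz":0},
  {"dx":0,"dy":0,"dz":-3.2,"rx":0,"ry":0,"rz":0},
])

```text
clock: 11.82
tcp_pos: [0.5149, -0.1042, 0.1922]
orientation: [-0.817, -3.033, -0.0]
contact_force: [-0.1, 0.2, -1.1]
grip_width: 0.0153
gripper_force: 58.6
```

Request:
send_rows([
  {"dx":0,"dy":0,"dz":-0.8,"rx":0,"ry":0,"rz":0},
  {"dx":0,"dy":0,"dz":-1.6,"rx":0,"ry":0,"rz":0},
  {"dx":0,"dy":0,"dz":-2.4,"rx":0,"ry":0,"rz":0},
  {"dx":0,"dy":0,"dz":-3.2,"rx":0,"ry":0,"rz":0},
  {"dx":0,"dy":0,"dz":-3.2,"rx":0,"ry":0,"rz":0},
])

```text
clock: 12.23
tcp_pos: [0.5153, -0.1043, 0.1895]
orientation: [0.817, 3.033, -0.0]
contact_force: [-2.3, 0.0, 5.0]
grip_width: 0.0154
gripper_force: 59.4
```

Contact at 5 N, about 35 mm deep. From here I'll use small steps.

Request:
send_rows([
  {"dx":0,"dy":0,"dz":-0.5,"rx":0,"ry":0,"rz":0},
  {"dx":0,"dy":0,"dz":-1,"rx":0,"ry":0,"rz":0},
  {"dx":0,"dy":0,"dz":-1,"rx":0,"ry":0,"rz":0},
])

```text
clock: 12.48
tcp_pos: [0.5152, -0.1043, 0.1884]
orientation: [0.817, 3.033, -0.0]
contact_force: [-0.6, -1.1, 5.5]
grip_width: 0.0155
gripper_force: 59.4
```

Request:
send_rows([
  {"dx":0,"dy":0,"dz":-0.5,"rx":0,"ry":0,"rz":0},
  {"dx":0,"dy":0,"dz":-1,"rx":0,"ry":0,"rz":0},
  {"dx":0,"dy":0,"dz":-1,"rx":0,"ry":0,"rz":0},
])

```text
clock: 12.73
tcp_pos: [0.5152, -0.1043, 0.1875]
orientation: [0.817, 3.033, -0.0]
contact_force: [-0.7, 0.7, 4.7]
grip_width: 0.015
gripper_force: 59.5
```

```bash
cat > tray.py <<'E'
from h import *
f=grab("scene"); c=cloud(f).reshape(-1,3); col=f["frame"].reshape(-1,3).astype(int)
# tray: points beyond the front face, low
m=(c[:,0]>.57)&(c[:,0]<.66)&(abs(c[:,1]+.066)<.028)&(c[:,2]>.015)&(c[:,2]<.048)
x=np.sort(c[m][:,0]); print(len(x),np.percentile(x,[10,50,90]),r.get_obs()["contact_force"])
E
python3 tray.py; python3 - <<'E'
import sys; sys.path.insert(0,".")
from h import *
import pickle
c=cloud(pickle.load(open("f.pkl","rb"))[1]).reshape(-1,3)
m=(c[:,0]>.57)&(c[:,0]<.66)&(abs(c[:,1]+.066)<.028)&(c[:,2]>.015)&(c[:,2]<.048)
print("before",m.sum(),np.percentile(c[m][:,0],[10,50,90]))
E
```

```text
70 [0.59589283 0.59760148 0.60371188] [-1.17752851  0.20059393  5.78748211]
before 62 [0.59589341 0.59731313 0.59878139]
```

Request:
send_rows([
  {"dx":0,"dy":0,"dz":0,"rx":0,"ry":0,"rz":0},
  {"dx":0,"dy":0,"dz":0,"rx":0,"ry":0,"rz":0},
  {"dx":0,"dy":0,"dz":0,"rx":0,"ry":0,"rz":0},
])

```text
clock: 13.03
tcp_pos: [0.5153, -0.1043, 0.1875]
orientation: [0.817, 3.033, -0.0]
contact_force: [-0.5, -1.1, 4.3]
grip_width: 0.0149
gripper_force: 59.5
```

```bash
python3 tray.py
```

```text
71 [0.59579361 0.59765446 0.60428363] [-1.03471532 -1.24023973  4.91695607]
```

Request:
send_rows([
  {"dx":0,"dy":0,"dz":-0.4,"rx":0,"ry":0,"rz":0},
  {"dx":0,"dy":0,"dz":-0.8,"rx":0,"ry":0,"rz":0},
  {"dx":0,"dy":0,"dz":-0.8,"rx":0,"ry":0,"rz":0},
  {"dx":0,"dy":0,"dz":-0.8,"rx":0,"ry":0,"rz":0},
  {"dx":0,"dy":0,"dz":-0.8,"rx":0,"ry":0,"rz":0},
])

```text
clock: 13.5
tcp_pos: [0.5153, -0.1043, 0.1867]
orientation: [0.817, 3.033, -0.0]
contact_force: [-0.6, -0.9, 5.6]
grip_width: 0.0149
gripper_force: 59.5
```

```bash
python3 tray.py
```

```text
72 [0.59598424 0.59776439 0.60068917] [-1.15666294 -0.72647536  4.1359319 ]
```

Request:
send_rows([
  {"dx":0,"dy":0,"dz":-0.4,"rx":0,"ry":0,"rz":0},
  {"dx":0,"dy":0,"dz":-0.8,"rx":0,"ry":0,"rz":0},
  {"dx":0,"dy":0,"dz":-0.8,"rx":0,"ry":0,"rz":0},
  {"dx":0,"dy":0,"dz":-0.8,"rx":0,"ry":0,"rz":0},
  {"dx":0,"dy":0,"dz":-0.8,"rx":0,"ry":0,"rz":0},
])

```text
clock: 13.97
tcp_pos: [0.515, -0.1042, 0.1856]
orientation: [-0.817, -3.033, 0.0]
contact_force: [-0.5, -1.2, 3.9]
grip_width: 0.0149
gripper_force: 59.2
```

```bash
python3 tray.py
```

```text
129 [0.57748224 0.5953023  0.6214826 ] [-0.43043972 -0.33776481  4.65290348]
```

The tray is moving. I'll hold until it is fully out.

Request:
send_rows([
  {"dx":0,"dy":0,"dz":0,"rx":0,"ry":0,"rz":0},
  {"dx":0,"dy":0,"dz":0,"rx":0,"ry":0,"rz":0},
  {"dx":0,"dy":0,"dz":0,"rx":0,"ry":0,"rz":0},
  {"dx":0,"dy":0,"dz":0,"rx":0,"ry":0,"rz":0},
  {"dx":0,"dy":0,"dz":0,"rx":0,"ry":0,"rz":0},
])

```text
clock: 14.43
tcp_pos: [0.515, -0.1043, 0.1856]
orientation: [-0.817, -3.033, 0.0]
contact_force: [-0.6, -1.7, 3.6]
grip_width: 0.0154
gripper_force: 59.2
```

Request:
send_rows([
  {"dx":0,"dy":0,"dz":0,"rx":0,"ry":0,"rz":0},
  {"dx":0,"dy":0,"dz":0,"rx":0,"ry":0,"rz":0},
  {"dx":0,"dy":0,"dz":0,"rx":0,"ry":0,"rz":0},
  {"dx":0,"dy":0,"dz":0,"rx":0,"ry":0,"rz":0},
  {"dx":0,"dy":0,"dz":0,"rx":0,"ry":0,"rz":0},
])

```text
clock: 14.85
tcp_pos: [0.515, -0.1042, 0.1856]
orientation: [-0.817, -3.033, -0.0]
contact_force: [-1.0, -1.0, 3.5]
grip_width: 0.0152
gripper_force: 59.2
```

```bash
python3 tray.py
```

```text
146 [0.57922271 0.59738862 0.62796167] [ 0.12571301 -1.69343756  4.06261056]
```

The tray is out by about 30 mm. I'll withdraw the pin and carry it back to above the stand.

Request:
send_rows([
  {"dx":0,"dy":0,"dz":5,"rx":0,"ry":0,"rz":0},
  {"dx":0,"dy":0,"dz":15,"rx":0,"ry":0,"rz":0},
  {"dx":0,"dy":0,"dz":30,"rx":0,"ry":0,"rz":0},
  {"dx":0,"dy":0,"dz":45,"rx":0,"ry":0,"rz":0},
  {"dx":0,"dy":0,"dz":60,"rx":0,"ry":0,"rz":0},
])

```text
clock: 15.32
tcp_pos: [0.5149, -0.1037, 0.2466]
orientation: [-0.816, -3.033, -0.001]
contact_force: [0.2, 0.1, -1.6]
grip_width: 0.0151
gripper_force: 58.6
```

Request:
send_rows([
  {"dx":0,"dy":0,"dz":15,"rx":0,"ry":0,"rz":0},
  {"dx":0,"dy":0,"dz":30,"rx":0,"ry":0,"rz":0},
  {"dx":0,"dy":0,"dz":40,"rx":0,"ry":0,"rz":0},
  {"dx":0,"dy":0,"dz":40,"rx":0,"ry":0,"rz":0},
])

```text
clock: 15.65
tcp_pos: [0.5162, -0.1039, 0.2881]
orientation: [0.816, 3.03, 0.001]
contact_force: [0.8, -0.5, -0.7]
grip_width: 0.0152
gripper_force: 58.6
```

Request:
send_rows([
  {"dx":-7,"dy":34,"dz":0,"rx":0,"ry":0,"rz":0},
  {"dx":-14,"dy":68,"dz":0,"rx":0,"ry":0,"rz":0},
  {"dx":-21,"dy":102,"dz":0,"rx":0,"ry":0,"rz":0},
  {"dx":-28,"dy":136,"dz":0,"rx":0,"ry":0,"rz":0},
  {"dx":-35,"dy":170,"dz":0,"rx":0,"ry":0,"rz":0},
])

```text
clock: 16.07
tcp_pos: [0.479, 0.0672, 0.2849]
orientation: [-0.817, -3.032, 0.0]
contact_force: [0.7, 0.4, 0.2]
grip_width: 0.0152
gripper_force: 58.6
```

Request:
send_rows([
  {"dx":-7,"dy":34,"dz":-10,"rx":0,"ry":0,"rz":0},
  {"dx":-14,"dy":68,"dz":-20,"rx":0,"ry":0,"rz":0},
  {"dx":-21,"dy":102,"dz":-30,"rx":0,"ry":0,"rz":0},
  {"dx":-28,"dy":138,"dz":-50,"rx":0,"ry":0,"rz":0},
  {"dx":-28,"dy":138,"dz":-70,"rx":0,"ry":0,"rz":0},
])

```text
clock: 16.48
tcp_pos: [0.4496, 0.212, 0.2157]
orientation: [-0.802, -3.037, -0.009]
contact_force: [0.8, 0.1, -0.4]
grip_width: 0.0154
gripper_force: 58.7
```

Request:
send_rows([
  {"dx":0,"dy":0,"dz":0,"rx":0,"ry":0,"rz":0},
  {"dx":0,"dy":0,"dz":0,"rx":0,"ry":0,"rz":0},
  {"dx":0,"dy":0,"dz":0,"rx":0,"ry":0,"rz":0},
])

```text
clock: 16.73
tcp_pos: [0.4524, 0.2031, 0.2159]
orientation: [-0.819, -3.033, 0.0]
contact_force: [0.0, 0.5, -0.8]
grip_width: 0.0152
gripper_force: 58.7
```

```bash
cat > w4.py <<'E'
from h import *
import sys
o=r.get_obs(); print(o["clock"],o["tcp_pos"],o["contact_force"],o["grip_width"])
w=grab("wrist"); b=grab("scene"); out=[]
for f,P in((w,0),(b,0)):
    q=(o["tcp_pos"]-[0,0,.105]-f["xyz"])@f["R"]
    u,v=cv2.projectPoints(q.reshape(1,1,3),np.zeros(3),np.zeros(3),f["K"],f["D"])[0].ravel().round().astype(int)
    print("tip px",u,v); h=25
    out.append(cv2.resize(f["frame"][v-h:v+h,u-h:u+h],(400,400),interpolation=2))
cv2.imwrite(sys.argv[1],np.hstack(out))
E
python3 w4.py pics/8.png
```

```text
16.7333 [0.45244937 0.20306464 0.21589837] [ 0.03086599  0.45778476 -0.75447525] 0.015163868577362231
tip px 256 199
tip px 340 227
```

View pics/8.png

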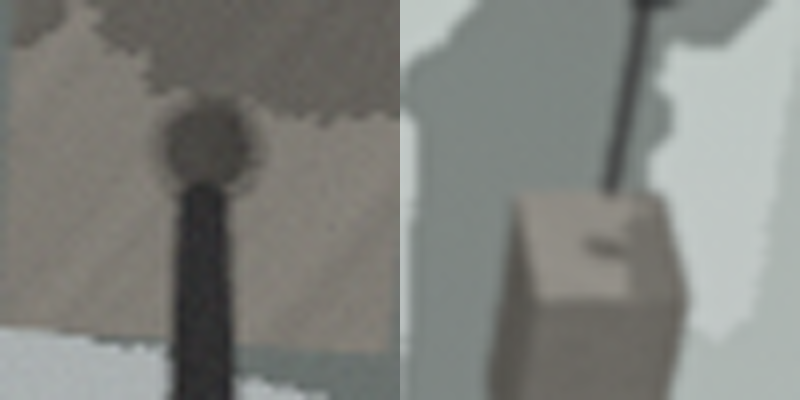

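The wrist crop shows the hole at (209,144) just ahead of the rod tip at (203,180), aligned to within 1 mm. I'll lower it.

Request:
send_rows([
  {"dx":0.2,"dy":0.3,"dz":-6,"rx":0,"ry":0,"rz":0},
  {"dx":0.2,"dy":0.3,"dz":-12,"rx":0,"ry":0,"rz":0},
  {"dx":0.2,"dy":0.3,"dz":-17,"rx":0,"ry":0,"rz":0},
  {"dx":0.2,"dy":0.3,"dz":-19,"rx":0,"ry":0,"rz":0},
  {"dx":0.2,"dy":0.3,"dz":-20,"rx":0,"ry":0,"rz":0},
])

```text
clock: 17.25
tcp_pos: [0.4519, 0.2038, 0.1949]
orientation: [-0.817, -3.033, 0.001]
contact_force: [0.2, -0.4, -0.6]
grip_width: 0.0156
gripper_force: 58.7
```

Request:
send_rows([
  {"dx":0,"dy":0,"dz":-1,"rx":0,"ry":0,"rz":0},
  {"dx":0,"dy":0,"dz":-2,"rx":0,"ry":0,"rz":0},
  {"dx":0,"dy":0,"dz":-3,"rx":0,"ry":0,"rz":0},
  {"dx":0,"dy":0,"dz":-3,"rx":0,"ry":0,"rz":0},
])

```text
clock: 17.58
tcp_pos: [0.4522, 0.2041, 0.1925]
orientation: [-0.817, -3.033, 0.0]
contact_force: [-0.2, -0.8, -0.7]
grip_width: 0.0153
gripper_force: 58.7
```

Request:
send_rows([
  {"dx":0,"dy":0,"dz":-1,"rx":0,"ry":0,"rz":0},
  {"dx":0,"dy":0,"dz":-2,"rx":0,"ry":0,"rz":0},
  {"dx":0,"dy":0,"dz":-3,"rx":0,"ry":0,"rz":0},
  {"dx":0,"dy":0,"dz":-4,"rx":0,"ry":0,"rz":0},
  {"dx":0,"dy":0,"dz":-5,"rx":0,"ry":0,"rz":0},
])

```text
clock: 18.0
tcp_pos: [0.4522, 0.2041, 0.1875]
orientation: [0.817, 3.034, 0.0]
contact_force: [0.5, 0.6, -0.2]
grip_width: 0.015
gripper_force: 58.7
```

The tip is about 7 mm inside with no force. I'll continue down, 76 mm to go.

Request:
send_rows([
  {"dx":0,"dy":0,"dz":-5,"rx":0,"ry":0,"rz":0},
  {"dx":0,"dy":0,"dz":-11,"rx":0,"ry":0,"rz":0},
  {"dx":0,"dy":0,"dz":-17,"rx":0,"ry":0,"rz":0},
  {"dx":0,"dy":0,"dz":-23,"rx":0,"ry":0,"rz":0},
  {"dx":0,"dy":0,"dz":-28,"rx":0,"ry":0,"rz":0},
])

```text
clock: 18.42
tcp_pos: [0.4519, 0.204, 0.1586]
orientation: [-0.817, -3.033, 0.001]
contact_force: [0.4, 0.1, -0.8]
grip_width: 0.0151
gripper_force: 58.7
```

Request:
send_rows([
  {"dx":0,"dy":0,"dz":-7,"rx":0,"ry":0,"rz":0},
  {"dx":0,"dy":0,"dz":-14,"rx":0,"ry":0,"rz":0},
  {"dx":0,"dy":0,"dz":-21,"rx":0,"ry":0,"rz":0},
  {"dx":0,"dy":0,"dz":-28,"rx":0,"ry":0,"rz":0},
  {"dx":0,"dy":0,"dz":-34,"rx":0,"ry":0,"rz":0},
])

```text
clock: 18.83
tcp_pos: [0.4521, 0.204, 0.1247]
orientation: [-0.817, -3.033, 0.0]
contact_force: [-0.5, 0.2, -0.6]
grip_width: 0.0149
gripper_force: 58.7
```

Request:
send_rows([
  {"dx":0,"dy":0,"dz":-5,"rx":0,"ry":0,"rz":0},
  {"dx":0,"dy":0,"dz":-9,"rx":0,"ry":0,"rz":0},
  {"dx":0,"dy":0,"dz":-12,"rx":0,"ry":0,"rz":0},
  {"dx":0,"dy":0,"dz":-13,"rx":0,"ry":0,"rz":0},
  {"dx":0,"dy":0,"dz":-13,"rx":0,"ry":0,"rz":0},
])

```text
clock: 19.25
tcp_pos: [0.4522, 0.2041, 0.1125]
orientation: [-0.817, -3.033, 0.0]
contact_force: [0.8, -0.1, -0.9]
grip_width: 0.0154
gripper_force: 58.7
```

Request:
send_rows([
  {"dx":0,"dy":0,"dz":-1,"rx":0,"ry":0,"rz":0},
  {"dx":0,"dy":0,"dz":-2,"rx":0,"ry":0,"rz":0},
  {"dx":0,"dy":0,"dz":-2,"rx":0,"ry":0,"rz":0},
])

```text
clock: 19.5
tcp_pos: [0.4523, 0.2041, 0.1106]
orientation: [0.817, 3.033, 0.0]
contact_force: [-0.1, -0.1, -0.9]
grip_width: 0.0148
gripper_force: 58.7
```

Request:
send_rows([
  {"dx":0,"dy":0,"dz":0,"rx":0,"ry":0,"rz":0},
  {"dx":0,"dy":0,"dz":0,"rx":0,"ry":0,"rz":0},
  {"dx":0,"dy":0,"dz":0,"rx":0,"ry":0,"rz":0},
  {"dx":0,"dy":0,"dz":0,"rx":0,"ry":0,"rz":0},
  {"dx":0,"dy":0,"dz":0,"rx":0,"ry":0,"rz":0},
], jaw=50)

```text
clock: 19.92
tcp_pos: [0.4523, 0.2041, 0.1107]
orientation: [0.817, 3.033, 0.0]
contact_force: [-0.1, -0.3, -0.2]
grip_width: 0.05
gripper_force: 0.0
```

Request:
send_rows([
  {"dx":0,"dy":0,"dz":15,"rx":0,"ry":0,"rz":0},
  {"dx":0,"dy":0,"dz":40,"rx":0,"ry":0,"rz":0},
  {"dx":0,"dy":0,"dz":70,"rx":0,"ry":0,"rz":0},
  {"dx":0,"dy":0,"dz":100,"rx":0,"ry":0,"rz":0},
  {"dx":0,"dy":0,"dz":130,"rx":0,"ry":0,"rz":0},
])

```text
clock: 20.33
tcp_pos: [0.4518, 0.2041, 0.2419]
orientation: [-0.816, -3.033, 0.0]
contact_force: [0.7, -0.4, -0.6]
grip_width: 0.0502
gripper_force: 0.0
```

Request:
send_rows([
  {"dx":0,"dy":0,"dz":15,"rx":0,"ry":0,"rz":0},
  {"dx":0,"dy":0,"dz":15,"rx":0,"ry":0,"rz":0},
  {"dx":0,"dy":0,"dz":15,"rx":0,"ry":0,"rz":0},
])

```text
clock: 20.58
tcp_pos: [0.4526, 0.2041, 0.2562]
orientation: [0.817, 3.032, 0.001]
contact_force: [-0.9, 0.0, 0.2]
grip_width: 0.0496
gripper_force: 0.0
```

```bash
python3 w.py /tmp/x.png; python3 tray.py; python3 - <<'E'
from h import *
cv2.imwrite("pics/9.png",cv2.resize(grab("scene")["frame"],(800,600)))
E
```

```text
20.6333 [0.45195679 0.2036929  0.25505974] yline 59.83947928475255 z [-3.01263125e-04 -6.07757269e-04 -9.99999770e-01] [-0.39836931  0.81819519 -0.68940314] [ 0.12757192  0.25322484 -0.78110319  1.91868423  0.20501873  1.05095378
  0.30402772]
[0.39658584 0.23664083 0.38763414]
stand 1526 [0.44882042 0.20518048 0.08987931] ((451.2193298339844, 203.85122680664062), (50.07822799682617, 50.497859954833984), 55.7778434753418)
griptop 272 [0.45071393 0.2046041  0.13428103] ((451.3161315917969, 204.06912231445312), (15.823121070861816, 16.44635009765625), 60.374332427978516)
150 [0.57943895 0.59709455 0.62751083] [-0.27811595  0.35386747 -0.17220617]
```

View pics/9.png

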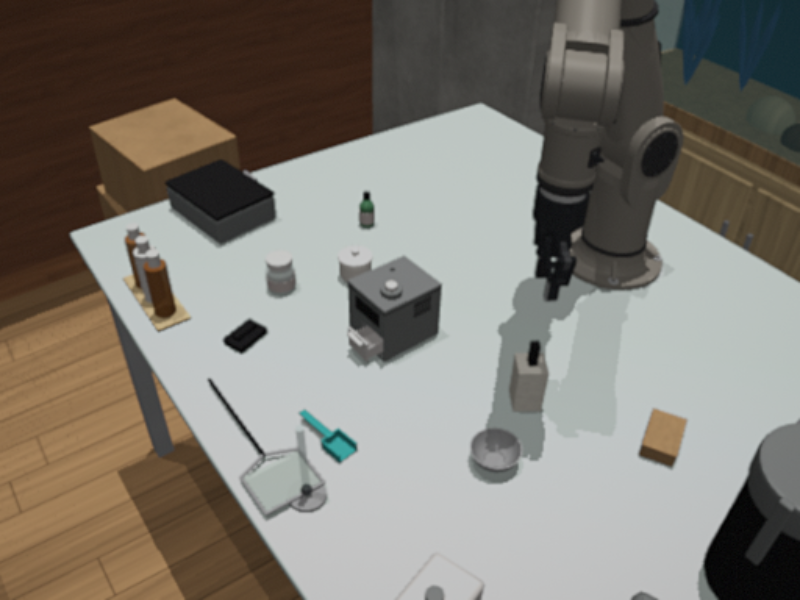

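The picture shows the tray out at (365,343), the pin upright and home in its stand at (533,352) with its grip top at the starting height, and nothing else moved. Handing in.

```bash
python3 -c "
from bench import r
print(r.hand_in())"
```

```text
the job is handed in; nothing more can be done
None
```

The job is handed in, with no verdict returned: the last pictures show the tray sprung open about 30 mm, the pin upright and home in its stand, and nothing else disturbed; the highest force read at the wrist while pressing the latch was about 6 N.

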